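# Draw out the telescoping brush handle and hold it

## Task

Two telescoping poles lie clamped in stands on the worktop. On the one that carries a flat paint brush, push the release button in until it stays in, then take the rubber grip and pull the brush section out, past the click of the first stop, all the way to the second stop, and hold it there against its recoil spring so that the painter can tighten it: the program finishes while the gripper is still holding the grip with the pole fully out. Leave the other pole with its button out and its section in, and the other things on the worktop where they are.

Things in the scene. Friction and masses are not known exactly. Their poses are not given: they have to be found in the camera images.
- brush_stand: Fixed stand of the brush handle (pole with a flat 50 mm brush before its grip): base 240 x 80 mm, 15 mm high, x -35..205. Origin on the worktop below the button; x along the pole. The section pulls out along -x (about world -y). Tube 30 mm diameter, level, axis 55 mm up, x -22..219; collar and button housing 36 x 40 mm at x = 0, top 80 mm up. One stand is about 18 cm farther off; which varies. Brush tip at x = -205 when in.
- brush_grip (a point): Centre of the flat-sided rubber grip of the brush handle (pole with a flat 50 mm brush before its grip): 24 mm wide across the pole, 32 mm high, centre 55 mm above the worktop, 50 mm long between two flanges (34 wide, 42 high, 5 mm thick). x along the pole, pulls out to -x. Pushed in, it lies at x = -80 mm of the stand.
- brush_button_top (a point): Top centre of the round bare-metal release button (20 mm diameter) on the collar of the brush handle (pole with a flat 50 mm brush before its grip); 90 mm above the worktop when out, 10 mm proud of its housing. Pressed straight down.
- brush_pull (a joint): How far the brush section is drawn out, m: 0 in, first stop (a click) near 0.070, second stop (solid end) 0.140. Locked at 0 until the button is pressed. A recoil spring pulls it back with 4 to 5 N (it slides in if let go), friction takes 1 N, and the sprung ball of the first stop about 7 N more: pulling past it takes about 13 N.
- brush_button (a joint): How far the brush handle's button is pressed, m: 0 out, 0.007 fully in. It takes about 3 N, frees the section from 0.0055 on, and stays in by friction when let go.
- plain_stand: Fixed stand of the plain pole (bare 16 mm stub before its grip): base 240 x 80 mm, 15 mm high, x -35..205. Origin on the worktop below the button; x along the pole. The section pulls out along -x (about world -y). Tube 30 mm diameter, level, axis 55 mm up, x -22..219; collar and button housing 36 x 40 mm at x = 0, top 80 mm up. One stand is about 18 cm farther off; which varies.
- plain_grip (a point): Centre of the flat-sided rubber grip of the plain pole (bare 16 mm stub before its grip): 24 mm wide across the pole, 32 mm high, centre 55 mm above the worktop, 50 mm long between two flanges (34 wide, 42 high, 5 mm thick). x along the pole, pulls out to -x. Pushed in, it lies at x = -80 mm of the stand.
- plain_button_top (a point): Top centre of the round bare-metal release button (20 mm diameter) on the collar of the plain pole (bare 16 mm stub before its grip); 90 mm above the worktop when out, 10 mm proud of its housing. Pressed straight down.
- plain_pull (a joint): How far the plain pole's section is drawn out, m: 0 in, 0.140 out. Works like the other; leave it in.
- plain_button (a joint): How far the plain pole's button is pressed, m: 0 out, 0.007 in; leave it out.
- pot: Loose paint tester pot, 49 mm diameter, 60 mm high, origin under its centre; a bystander.
- tape: Loose cream roll of masking tape lying flat, 104 mm diameter, 25 mm high, origin under its centre; a bystander.
- tin: Loose small paint tin, 68 mm diameter, 62 mm high, origin under its centre; a bystander.

How it is judged:
By the outcome, as a careful person would: the job done as asked, in the order asked, and still so for the second after the job is handed in, while the arm keeps its last pose, push and grip.
It also fails if it takes over 38 s, if anything falls off the work surface, if the arm or the gripper's body presses on something with over 40 N, if the wrist force passes 120 N, or if a joint passes its speed limit or range.

## Robot

A 6-joint arm with a two-finger parallel gripper is mounted at the origin on a cart in front of the work surface, level with it; the furniture and walls round the work are solid. World frame = base frame: x ahead of the robot, y to its left, z up, the work surface at z = 0. Lengths are in mm, angles in rad, forces in N, time in s.
With the tool pointing down it reaches from about 225 to 875 mm from the base axis. Payload 3.4 kg.
Tool frame: the origin (TCP) lies between the finger pads; the fingertips stand 11 mm ahead of it and the grasp point (between the pads) lies 8 mm behind it; z points along the fingers, x is the direction in which the jaws open and shut, and the axes are right-handed (so a half turn about z gives the same grasp; the last joint's range is limited). The gripper opens to 85 mm and grips with 20 to 120 N. Pads are 22 mm wide; open, the fingers measure 114 mm over their backs; the gripper's body (76 mm by 85 mm) begins 54 mm behind the grasp point. The pads swing forward as they close: fully open they stand 13 mm farther back than shut.
Start: joints at [1.131, 0.276, 1.505, -0, 1.361, -0.121], TCP at [180.237, 546.055, 242.328] pointing down, gripper open.
Joint ranges: [-2.89, 2.89], [-0.75, 2.08], [0.22, 2.7], [-1.18, 4.32], [0.11, 2.71], [-2.7, 2.7]. Speed limits (rad/s): [2.57, 2.57, 3.14, 3.14, 3.14, 3.14].

## Interface

Orientations are given as a 3x3 rotation matrix whose columns are the frame's x, y, z axes.
In Python, from station import monitor, cams, env, nets gives the robot as it stands.
- The arm moves only by the shell command python3 -m jog 'ROWS' [OPENING] [FORCE]. ROWS is JSON, a list of rows, each a list of 2 entries, a list of its own where there are three numbers: the shift along the tool's x, y, z in m, then the turn about the tool's z in degrees. A call has 1 to 8 rows; each row is the pose to reach, as a shift and turn from the pose commanded when the call began, along the tool's axes at that moment; what a row does not reach only later rows make up. A row lasts 1/8 s, in which the tool goes at most 62.5 mm and 10.7 degrees, less where a joint would pass 70% of its speed; a pose out of reach is approached as far as the arm can. A call with a gripper value outside its range is refused whole. OPENING is the opening, from 0 (shut) to 1 (fully open), set as the call begins (- or left out, the last holds). The fingers move at their own pace and stop on an object; FORCE is the grip in N (left out, the last holds). Time passes only in rows, so rows that repeat a pose let the fingers close. It gives the time, the measured TCP pose, the force and the opening at its end, in the units of the state.
- monitor.get_obs(): the state, without advancing time (a new reading comes with each control period).
- cams.get_image(name): name is "scene" or "top"; returns a dict with "color" (384x512x3 uint8, red, green, blue), "mtx" (3x3 intrinsics, pixels), "extrinsics" (4x4, takes a point from world to camera coordinates). Camera axes: x right, y down, z forward; pixel columns grow to the right and rows downward; lengths in mm; the calibration is good to about 2 mm. A picture is of the moment at which its call begins. There is no depth.
- env.sign_off(): hands the job in, once; it reports no verdict.
Trained networks look in a picture, given as the dict that the camera call returned (one of the last four; its "shot" number tells which), for a name from the list of things; names that differ only in an ending like _2 or _b are one class to them, and where a whole thing is asked for, a point or a joint stands for the part that bears it (a point fixed in the world has none). Each returns a list of dicts, best first, with "conf" (0 to 1); they miss things now and then, are a little off and sometimes report something else, mostly with a low value. They report only what shows in the picture. A call takes as long as a camera call.
- nets.search_frame(picture, target): "centre" ([x, y, z] in mm, in the coordinates of the camera as it stood for that picture, good to about 4 mm: the middle of the surface that is visible of it).
- nets.spot_point(picture, target): "centre" ([x, y, z] in mm, in the coordinates of the camera as it stood for that picture, good to about 4 mm: a listed point, or the origin of a listed thing).
The state is a dict: "t": time; "joints": joint angles; "qd": joint speeds; "tau": joint torques, N m; "eef_pos": TCP position; "tool_rot": TCP orientation; "force": force on the tool from outside, world axes, zero at the start; "ft_torque": the same for the moment, N m; "opening": opening from 0.0 (shut) to 1.0 (fully open).
Only numpy, scipy, OpenCV 4.12 (cv2) and the standard library are available. Lean on these libraries where they do the work, as an engineer would, in place of code of your own. Each camera call takes 0.05 s, during which the arm holds its last target.

## Working session

There is one attempt and no reset: what is moved stays moved. The work goes in short steps, Python scripts to look and compute and a shell command to move; the robot and the scene stay as the last step left them, time stands still between calls to the robot, and variables do not carry over. Pictures are saved under pics/ and viewed, and the job is handed in when it is done.

```bash
mkdir -p pics; ls
cat > h.py <<'E'
import numpy as np,cv2
from station import monitor,cams,env,nets
def look(cam,name):
    p=cams.get_image(cam); cv2.imwrite(f'pics/{name}.png',cv2.resize(p['color'][:,:,::-1],(768,576))); return p
def w(p,c):
    E=np.array(p['extrinsics']); return E[:3,:3].T@(np.array(c)-E[:3,3])
E
python3 - <<'E'
from h import *
o=monitor.get_obs();print(o['t'],o['eef_pos'],np.round(o['tool_rot'],3).tolist(),o['opening'],o['force'])
for c in('scene','top'):
    p=look(c,c+'0')
    print(c,w(p,[0,0,0]).round())
    for n in['brush_button_top','plain_button_top','brush_grip','plain_grip','brush_stand','plain_stand','pot','tape','tin']:
        for r in nets.spot_point(p,n)[:2]: print(n,round(r['conf'],2),w(p,r['centre']).round(1))
E
```

```text
pics
0.0 [179.99503367 545.57042734 241.42470807] [[0.313, 0.95, -0.001], [0.95, -0.313, -0.002], [-0.002, -0.0, -1.0]] 0.9983874292249298 [-0.48614596 -0.79038817  0.85255185]
scene [-287. -929.  746.]
brush_button_top 0.5 [663.1 173.3  83.9]
plain_button_top 0.52 [456.2 126.4  88.3]
brush_grip 0.97 [655.9  98.2  58.2]
brush_grip 0.39 [453.8 120.2  -0.8]
plain_grip 0.82 [449.2  40.5  56.3]
brush_stand 0.95 [659.7 177.9  -5. ]
plain_stand 0.77 [454.8 121.2   0.9]
pot 0.82 [ 5.764e+02  3.000e+02 -5.000e-01]
tape 0.79 [ 438.1 -438.1    0.8]
tin 0.62 [ 619.5 -400.9    2.9]
top [ 355.  -73. 1707.]
brush_button_top 0.52 [660.4 173.7  90. ]
plain_button_top 0.69 [ 624.5 -401.9   -2.1]
plain_button_top 0.37 [458.7 122.8  89.7]
brush_grip 0.79 [654.2  93.9  55.7]
plain_grip 0.62 [446.2  41.4  58.2]
brush_stand 0.63 [6.598e+02 1.792e+02 5.000e-01]
plain_stand 0.88 [457.6 121.9   1.5]
pot 0.61 [572.2 304.8   1. ]
tape 0.65 [ 433.9 -438.1   -1.6]
tin 0.57 [ 626.5 -405.7   -0.7]
```

View pics/scene0.png

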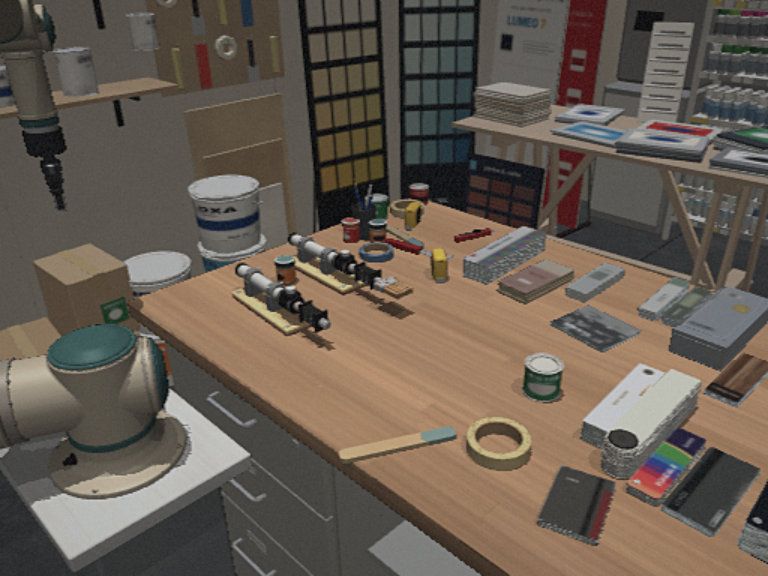

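View pics/top0.png

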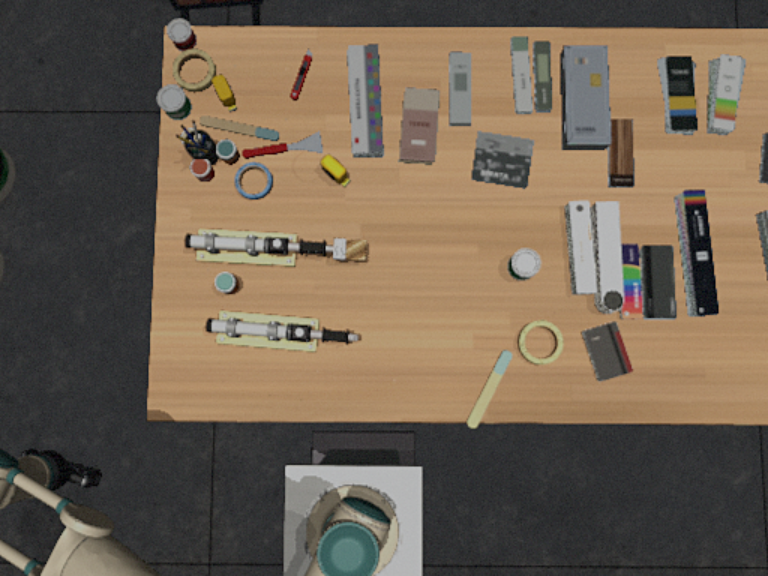

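The brush pole is the far one: in the top view its button is at about (277,243), its grip at (312,248) and the brush at (350,250). The plain pole is the near one. I'll refine the axis next.

Run:
```python
from h import *
p=cams.get_image('top')
K=np.array(p['mtx']);E=np.array(p['extrinsics'])
x0,y0=115,145
c=p['color'][y0:y0+40,x0:x0+140]
cv2.imwrite('pics/crop1.png',cv2.resize(c[:,:,::-1],(784,224),interpolation=cv2.INTER_CUBIC))
def proj(P):
    q=E[:3,:3]@np.array(P)+E[:3,3];q=K@q;return q[:2]/q[2]
for P in([660,175,90],[655,96,55],[652,50,55]): print(P,proj(P),(proj(P)-[x0,y0]+.5)*5.6-.5)
def back(u,v,z):
    d=E[:3,:3].T@np.linalg.inv(K)@[u,v,1];o=-E[:3,:3].T@E[:3,3];return o+d*(z-o[2])/d[2]
# base plate fit: pale yellow
hsv=cv2.cvtColor(p['color'],cv2.COLOR_RGB2HSV)
print(hsv[174,150],hsv[157,145],hsv[172,180])
for n in['brush_button_top','brush_grip','brush_stand']:
    for r in nets.spot_point(p,n)[:1]: print(n,round(r['conf'],2),w(p,r['centre']).round(1))
```

```text
[660, 175, 90] [185.0104475  162.04867694] [394.35850599  97.77259087]
[655, 96, 55] [208.87098912 165.35615244] [527.97753906 116.29445369]
[652, 50, 55] [221.91238924 166.23179635] [601.00937972 121.19805953]
[ 21  87 179] [ 33  27 104] [ 32  51 184]
brush_button_top 0.53 [662.1 174.1  93.6]
brush_grip 0.95 [657.4  97.8  56.1]
brush_stand 0.64 [661.4 177.4  -2.4]
```

View pics/crop1.png

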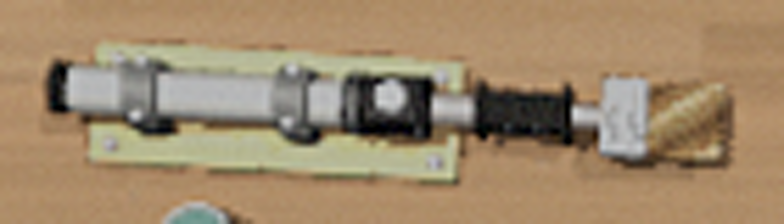

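Run:
```python
from h import *
p=cams.get_image('top')
K=np.array(p['mtx']);E=np.array(p['extrinsics'])
def back(cx,cy,z):
    u,v=(cx+.5)/5.6-.5+115,(cy+.5)/5.6-.5+145
    d=E[:3,:3].T@np.linalg.inv(K)@[u,v,1];o=-E[:3,:3].T@E[:3,3];return o+d*(z-o[2])/d[2]
for n,a in dict(tl=(97,42,15),tr=(463,65,15),bl=(90,160,15),br=(455,180,15),button=(391,97,90),grip=(525,113,58),tail=(58,87,55)).items(): print(n,back(*a).round(1))
a,b=back(97,42,15)+back(90,160,15),back(463,65,15)+back(455,180,15);d=(b-a);print(np.degrees(np.arctan2(d[0],-d[1])), (a+b)/4)
g,t=back(525,113,55),back(58,87,55);d=g-t;print(np.degrees(np.arctan2(d[0],-d[1])))
o=monitor.get_obs();print(o['t'],o['eef_pos'],o['joints'])
R=np.array(o['tool_rot']);print(R.T@(np.array([660,176,150])-o['eef_pos']))
print('x angle',np.degrees(np.arctan2(R[1,0],R[0,0])))
```

```text
tl [710.3 379.8  15. ]
tr [695.8 142.6  15. ]
bl [632.9 381.6  15. ]
br [620.6 146.4  15. ]
button [660.5 177.1  90. ]
grip [656.5  97.6  58. ]
tail [672.9 392.7  55. ]
-3.2494802762085757 [664.88564818 262.59977547  15.        ]
-3.0692041801616217
1.25 [180.2448736  546.04696149 242.34162207] [ 1.13097789e+00  2.75878887e-01  1.50489610e+00  7.11368451e-06
  1.36071510e+00 -1.21003143e-01]
[-201.03267632  571.56699628   92.32411385]
x angle 71.73314456632723
```

Everything agrees: the button is at about (660.5, 176.5), the pole direction is -3.2° off world -y, and the grip is at about (656, 97). I'll shut the jaws, turn them across the pole and move above the button.

```bash
python3 -m jog '[[[-0.05,0.142,0.02],10],[[-0.1,0.285,0.04],20],[[-0.15,0.427,0.06],30],[[-0.201,0.5715,0.08],40],[[-0.201,0.5715,0.08],50],[[-0.201,0.5715,0.08],60],[[-0.201,0.5715,0.08],70],[[-0.201,0.5715,0.08],75]]' 0 40
python3 - <<'E'
from h import *
def st():
    o=monitor.get_obs();R=np.array(o['tool_rot']);print(o['t'],np.round(o['eef_pos'],1),np.round(R,3).tolist(),o['opening'],np.round(o['force'],1));return o,R
o,R=st();print(R.T@(np.array([660.5,176.5,110])-o['eef_pos']),np.degrees(np.arctan2(R[1,0],R[0,0])))
E
```

```text
t: 2.25
eef_pos: [574.4, 241.9, 176.7]
tool_rot: [[0.998, -0.061, 0.001], [-0.061, -0.998, 0.001], [0.0, -0.001, -1.0]]
force: [0.6, 0.7, -0.7]
opening: 0.0
2.25 [574.4 241.9 176.7] [[0.998, -0.061, 0.001], [-0.061, -0.998, 0.001], [0.0, -0.001, -1.0]] 0.0002051651898623084 [ 0.6  0.7 -0.7]
[89.88804863 60.14876082 66.72321275] -3.4766787120758877
```

```bash
python3 -m jog '[[[0.045,0.03,0.02],0],[[0.09,0.06,0.04],0],[[0.09,0.06,0.06],0],[[0.09,0.06,0.06],0]]'
python3 - <<'E'
from h import *
o=monitor.get_obs();R=np.array(o['tool_rot']);print(R.T@(np.array([660.5,176.5,101])-o['eef_pos']))
for c in('scene','top'):
    p=look(c,c+'1')
    E=np.array(p['extrinsics']);K=np.array(p['mtx'])
    def pj(P):
        q=K@(E[:3,:3]@np.array(P)+E[:3,3]);return q[:2]/q[2]
    u,v=pj([660.5,176.5,90]).astype(int);print(u,v)
    cv2.imwrite(f'pics/{c}1c.png',cv2.resize(p['color'][max(0,v-45):v+45,max(0,u-60):u+60,::-1],(720,540),interpolation=cv2.INTER_CUBIC))
E
```

```text
t: 2.75
eef_pos: [658.1, 177.4, 114.5]
tool_rot: [[0.998, -0.058, -0.005], [-0.058, -0.998, -0.001], [-0.005, 0.001, -1.0]]
force: [-1.2, 0.1, 0.4]
opening: 0.001
[ 2.49067875  0.79781655 13.51240069]
229 167
184 161
```

View pics/scene1c.png

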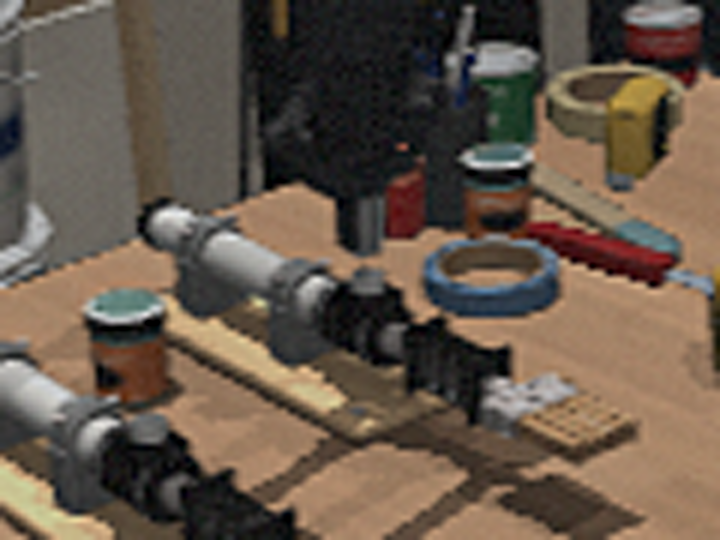

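The shut fingertips at crop (360,240) stand right above the button at (368,275). I'll descend in small steps.

```bash
python3 -m jog '[[[0.001,0.001,0.004],0],[[0.001,0.001,0.008],0],[[0.001,0.001,0.012],0],[[0.001,0.001,0.014],0],[[0.001,0.001,0.016],0]]'
python3 -m jog '[[[0,0,0.001],0],[[0,0,0.002],0],[[0,0,0.003],0]]'
```

```text
t: 3.48
eef_pos: [660.1, 177.3, 100.8]
tool_rot: [[0.998, -0.057, -0.0], [-0.057, -0.998, 0.0], [-0.0, -0.0, -1.0]]
force: [-1.2, -0.5, 3.3]
opening: 0.002
t: 3.85
eef_pos: [660.1, 177.3, 98.0]
tool_rot: [[0.998, -0.057, 0.0], [-0.057, -0.998, 0.0], [0.0, -0.0, -1.0]]
force: [-1.7, -0.2, 3.1]
opening: 0.001
```

```bash
python3 -m jog '[[[0,0,0.001],0],[[0,0,0.002],0],[[0,0,0.003],0]]'
python3 -m jog '[[[0,0,0.001],0],[[0,0,0.0015],0],[[0,0,0.0015],0]]'
```

```text
t: 4.22
eef_pos: [660.1, 177.3, 94.8]
tool_rot: [[0.998, -0.057, -0.0], [-0.057, -0.998, 0.0], [-0.0, -0.0, -1.0]]
force: [-1.2, 0.1, 2.4]
opening: 0.004
t: 4.6
eef_pos: [660.1, 177.3, 94.1]
tool_rot: [[0.998, -0.057, 0.0], [-0.057, -0.998, 0.0], [0.0, -0.0, -1.0]]
force: [-3.2, 0.2, 6.3]
opening: -0.001
```

```bash
python3 -m jog '[[[0,0,0.001],0],[[0,0,0.001],0]]'
python3 -m jog '[[[0,0,-0.03],0],[[0,0.0,-0.06],0],[[0,0.04,-0.08],0],[[0,0.08,-0.08],0],[[0,0.08,-0.08],0]]' 0.6 40
python3 - <<'E'
from h import *
for c in('scene','top'):
    p=look(c,c+'2')
    E=np.array(p['extrinsics']);K=np.array(p['mtx'])
    q=K@(E[:3,:3]@np.array([658,140,80])+E[:3,3]);u,v=(q[:2]/q[2]).astype(int)
    cv2.imwrite(f'pics/{c}2c.png',cv2.resize(p['color'][max(0,v-45):v+45,max(0,u-60):u+60,::-1],(720,540),interpolation=cv2.INTER_CUBIC))
    for n in['brush_button_top','brush_grip','plain_button_top']:
        for r in nets.spot_point(p,n)[:1]: print(c,n,round(r['conf'],2),w(p,r['centre']).round(1))
o=monitor.get_obs();R=np.array(o['tool_rot']);print(o['eef_pos'],R.T@(np.array([656,97,47])-o['eef_pos']))
E
```

```text
t: 4.85
eef_pos: [660.1, 177.3, 94.0]
tool_rot: [[0.998, -0.057, 0.001], [-0.057, -0.998, 0.0], [0.001, -0.0, -1.0]]
force: [-3.6, 0.2, 10.2]
opening: -0.002
t: 5.48
eef_pos: [655.8, 94.5, 172.2]
tool_rot: [[0.998, -0.06, 0.0], [-0.06, -0.998, -0.001], [0.001, 0.001, -1.0]]
force: [-0.1, -0.2, -0.7]
opening: 0.602
scene brush_grip 0.88 [653.8  95.5  57.4]
scene plain_button_top 0.39 [455.1 124.3  88.1]
top brush_button_top 0.48 [661.3 175.3  83.3]
[655.5301957   98.27520203 172.02539543] [  0.57905402   1.26686032 125.02502197]
```

View pics/scene2c.png

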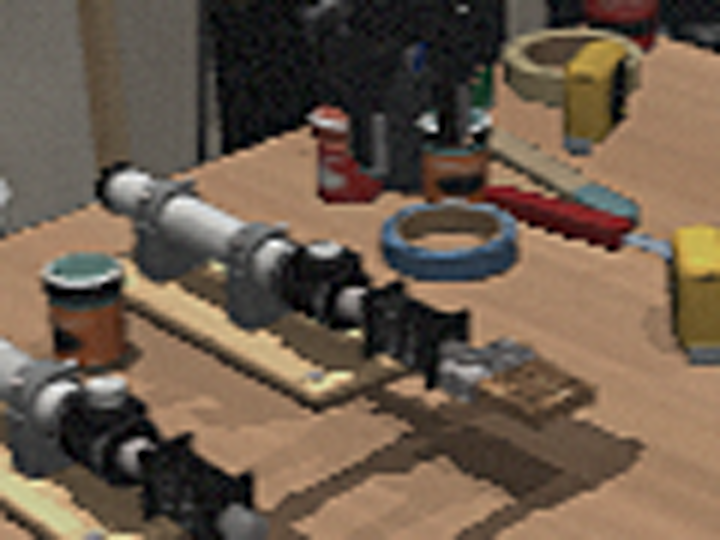

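View pics/top2c.png

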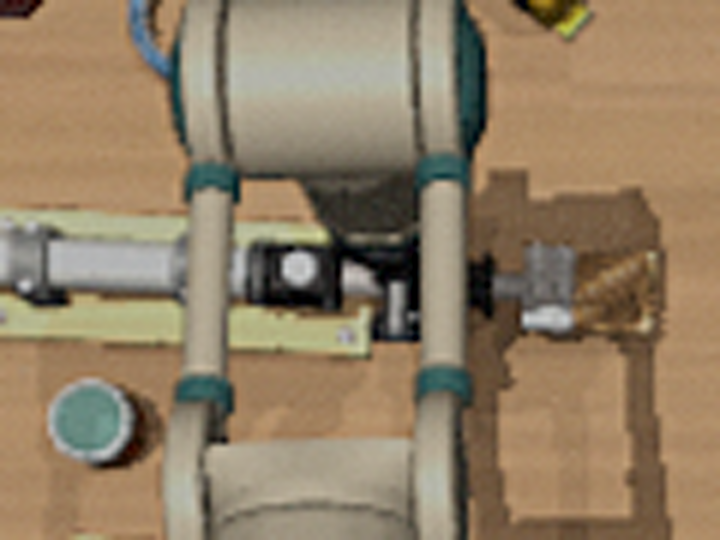

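The pressed button at crop (325,250) now sits flush, while the plain one at (105,390) stands proud. The jaws are above the grip, so I'll descend and grip.

```bash
python3 -m jog '[[[0.0,0.001,0.04],0],[[0.0,0.001,0.08],0],[[0.0,0.001,0.1],0],[[0.0,0.001,0.115],0],[[0.0,0.001,0.124],0],[[0.0,0.001,0.124],0]]'
python3 -m jog '[[[0,0,0],0],[[0,0,0],0],[[0,0,0],0],[[0,0,0],0],[[0,0,0],0]]' 0.1 70
python3 - <<'E'
from h import *
for c in('scene',):
    p=look(c,c+'3')
    E=np.array(p['extrinsics']);K=np.array(p['mtx'])
    q=K@(E[:3,:3]@np.array([658,140,80])+E[:3,3]);u,v=(q[:2]/q[2]).astype(int)
    cv2.imwrite(f'pics/{c}3c.png',cv2.resize(p['color'][max(0,v-45):v+45,max(0,u-60):u+60,::-1],(720,540),interpolation=cv2.INTER_CUBIC))
E
```

```text
t: 6.62
eef_pos: [655.5, 96.5, 48.1]
tool_rot: [[0.998, -0.057, -0.0], [-0.057, -0.998, 0.0], [-0.0, -0.0, -1.0]]
force: [0.3, -0.1, 0.0]
opening: 0.599
t: 7.25
eef_pos: [657.0, 96.4, 49.6]
tool_rot: [[0.998, -0.057, 0.004], [-0.057, -0.998, 0.0], [0.004, -0.0, -1.0]]
force: [2.9, -0.7, 6.3]
opening: 0.272
```

View pics/scene3c.png

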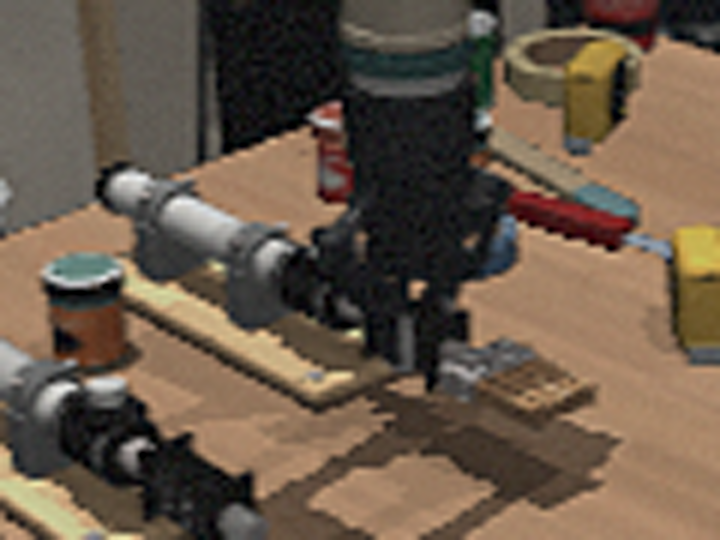

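The grip is held: 0.272 × 85 = 23 mm, against a 24 mm grip. I'll pull along tool +y, easing out the small side and height offsets.

```bash
python3 -m jog '[[[0.0015,0.005,-0.001],0],[[0.0015,0.015,-0.001],0],[[0.0015,0.025,-0.001],0],[[0.0015,0.035,-0.001],0],[[0.0015,0.045,-0.001],0],[[0.0015,0.055,-0.001],0]]'
python3 -m jog '[[[0,0.006,0],0],[[0,0.012,0],0],[[0,0.018,0],0],[[0,0.024,0],0],[[0,0.03,0],0],[[0,0.036,0],0]]'
```

```text
t: 8.05
eef_pos: [654.3, 42.9, 49.6]
tool_rot: [[0.998, -0.057, 0.001], [-0.057, -0.998, 0.003], [0.001, -0.003, -1.0]]
force: [2.8, 6.0, 3.0]
opening: 0.271
t: 8.8
eef_pos: [652.5, 7.2, 49.6]
tool_rot: [[0.998, -0.057, 0.002], [-0.057, -0.998, 0.003], [0.002, -0.003, -1.0]]
force: [2.3, 5.8, 2.9]
opening: 0.269
```

```bash
python3 -m jog '[[[0.0003,0.008,0],0],[[0.0005,0.016,0],0],[[0.001,0.024,0],0],[[0.001,0.032,0],0],[[0.001,0.04,0],0],[[0.001,0.046,0],0]]'
python3 -m jog '[[[0,0.002,0],0],[[0,0.004,0],0],[[0,0.006,0],0],[[0,0.006,0],0]]'
```

```text
t: 9.55
eef_pos: [650.2, -38.8, 49.6]
tool_rot: [[0.998, -0.057, 0.0], [-0.057, -0.998, 0.003], [0.0, -0.003, -1.0]]
force: [1.4, 6.1, 4.3]
opening: 0.268
t: 10.05
eef_pos: [650.0, -43.5, 49.6]
tool_rot: [[0.998, -0.057, 0.001], [-0.057, -0.998, 0.005], [0.0, -0.005, -1.0]]
force: [1.8, 8.1, 4.6]
opening: 0.268
```

```bash
python3 -m jog '[[[0,0.001,0],0],[[0,0.002,0],0],[[0,0.002,0],0],[[0,0.002,0],0]]' - 90
python3 -m jog '[[[0,0.0,0],0],[[0,0,0],0],[[0,0,0],0],[[0,0,0],0]]'
python3 - <<'E'
from h import *
p=look('scene','scene4');q=look('top','top4')
for n in['brush_grip','plain_grip','plain_button_top','brush_stand']:
  for c in(p,q):
    for r in nets.spot_point(c,n)[:1]: print(n,round(r['conf'],2),w(c,r['centre']).round(1))
E
```

```text
t: 10.55
eef_pos: [650.0, -43.5, 49.6]
tool_rot: [[0.998, -0.058, 0.001], [-0.058, -0.998, 0.008], [0.0, -0.008, -1.0]]
force: [1.7, 13.7, 4.1]
opening: 0.265
t: 11.05
eef_pos: [650.0, -43.5, 49.6]
tool_rot: [[0.998, -0.058, 0.001], [-0.058, -0.998, 0.008], [0.0, -0.008, -1.0]]
force: [2.2, 13.1, 3.2]
opening: 0.268
brush_grip 0.89 [648.5 -42.8  57.5]
brush_grip 0.72 [648.7 -44.4  53.5]
plain_grip 0.68 [448.7  40.2  58.1]
plain_grip 0.4 [ 435.4 -442.2   -2.3]
plain_button_top 0.55 [456.1 123.7  90.4]
plain_button_top 0.4 [458.5 122.6  93.9]
brush_stand 0.65 [663.1 179.7  -4.3]
brush_stand 0.71 [6.601e+02 1.794e+02 3.000e-01]
```

View pics/scene4.png

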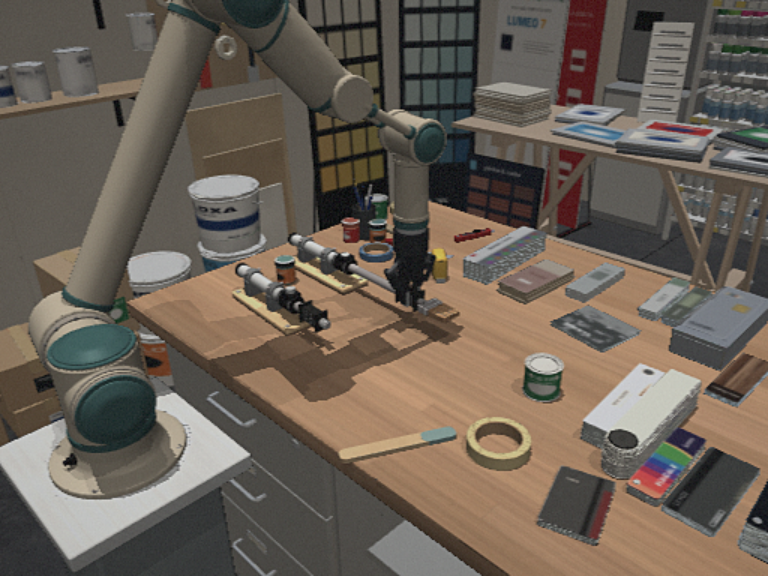

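View pics/top4.png

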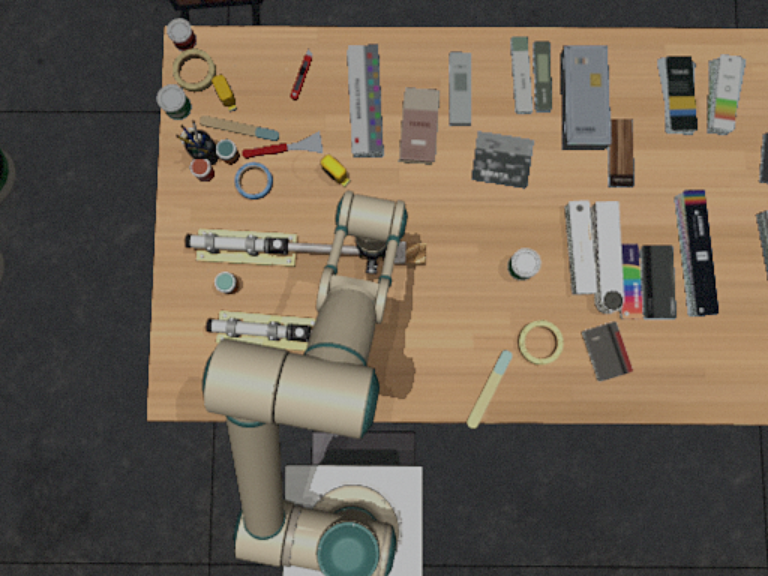

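The brush section is fully out: in the scene view the grip and gripper are at (410,285), and in the top view the brush tip is at (425,253). It is against the solid stop, because the tool did not move while the force rose to 13 N. The plain pole, pot, tin and tape are where they were.

```bash
python3 -c "
from station import env
print(env.sign_off())"
```

```text
the job is handed in; nothing more can be done
None
```

I pressed the brush pole's button, pulled its section out to the second stop, and handed the job in with the gripper still holding the grip. The last command before hand-in ended at about 11 s of the 38 s allowed.

- **Button:** it bottomed out after about 7 mm of travel, and the force rose to 10 N. In the picture after I let go it sat flush.
- **Pull:** the grip moved about 140 mm. The tool then stayed at y = -43.5 mm while the force rose from 8 to 13 N, so the section is against the solid stop. The last grip setting was 90 N, at 23 mm opening.
- **Grip position:** both cameras put the grip within about 2 mm of where the arm holds it (y -42.8 and -44.4 mm).
- **Other things:** the plain pole's grip and button were found where they started. The pot, tin and tape look unmoved in the last pictures.
- **What disagreed:** the top camera's network put the plain grip at the tape roll, with low confidence (0.40), while the arm covered it. The scene camera and picture show it in place. A side and upward load of about 2 to 4 N stayed on the tool while holding.

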